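# Get the lathe centre out from behind the things on the stock stand

## Robot

A 6-joint arm with a two-finger parallel gripper is mounted at the origin on the work surface. World frame = base frame: x ahead of the robot, y to its left, z up, the work surface at z = 0. Lengths are in mm, angles in rad, forces in N, time in s.
With the tool pointing down it reaches from about 350 to 875 mm from the base axis. Payload 4.2 kg.
Tool frame: the origin (TCP) lies on the mounting face of the last link; the fingertips stand 173 mm ahead of it and the grasp point (between the pads) lies 155 mm ahead of it; z points along the fingers, y is the line along which they close (so a half turn about z gives the same grasp; the last joint's range is limited). The gripper opens to 85 mm and grips with 20 to 120 N. Pads are 22 mm wide; open, the fingers measure 114 mm over their backs; the gripper's body (76 mm by 85 mm) begins 54 mm behind the grasp point. The pads swing forward as they close: fully open they stand 13 mm farther back than shut.
Start: joints at [1.486, 0.385, 0.008, 0, -1.194, -0.259], TCP at [210.634, 588.416, 404.712] pointing down, gripper open.
Joint ranges: [-3.14, 3.14], [-1.21, 2.06], [-1.07, 1.41], [-3.16, 2.05], [-2.99, -0.16], [-3.1, 3.1]. Speed limits (rad/s): [2.79, 2.79, 3.14, 3.14, 3.14, 3.14].

## Interface

Orientations are given as a unit quaternion [x, y, z, w].
In Python, from bench import arm gives the robot as it stands.
- The arm moves only by the tool carry_out, never from a script. Its argument "rows" is a list of rows, each a list of 7 numbers: the shift along the tool's x, y, z as a fraction of full scale, then the turn, a rotation vector about the tool's x, y, z as a fraction of full scale, then the opening, from -1 (shut) to 1 (fully open). A call has 1 to 12 rows; each row is the pose to reach, as a shift and turn from the pose commanded when the call began, along the tool's axes at that moment, turning the shorter way round; what a row does not reach only later rows make up. Full scale, the value 1, is 20 cm for a shift and pi rad for a turn. A row lasts 1/8 s, in which the tool goes at most 62.5 mm and 10.7 degrees, less where a joint would pass 70% of its speed; a pose out of reach is approached as far as the arm can. A call with a number of a shift or a turn outside -1 to 1 is refused whole. A call with a gripper value outside its range is refused whole. The fingers move at their own pace and stop on an object; the grip force is fixed at half the most. Time passes only in rows, so rows that repeat a pose let the fingers close. It gives the time, the measured TCP pose, the force, the opening and the grip force at its end, in the units of the state.
- arm.read_state(): the state, without advancing time (a new reading comes with each control period).
- arm.get_image(name): name is "side" or "top" or "wrist"; returns (picture, depth): 400x640x3 uint8, red, green, blue; 400x640 float32, mm along the optical axis (not along the pixel's ray), 0 where there is no reading.
- arm.calibration(name): a dict with "mtx" (3x3 intrinsics, pixels), "cam_to_world" (4x4, takes a point from camera to world coordinates). Camera axes: x right, y up, looking along -z (the intrinsics and any distortion apply to the point x, -y, -z); pixel columns grow to the right and rows downward; lengths in mm; the calibration is good to about 2 mm. A picture is of the moment at which its call begins: read the wrist's pose just before it. calibration takes no time and is no camera call; for the wrist camera it gives the pose at the moment of the call.
- arm.job_done(): hands the job in; it is judged then, once.
The state is a dict: "clock": time; "joints": joint angles; "joint_vel": joint speeds; "joint_efforts": joint torques, N m; "position": TCP position; "ee_rot": TCP orientation; "contact_force": force on the tool from outside, world axes, zero at the start; "wrist_torque": the same for the moment, N m; "gripper_width": finger opening in mm; "grasp_force": force on a finger pad.
Only numpy, scipy, OpenCV 4.12 (cv2) and the standard library are available. Lean on these libraries where they do the work, as an engineer would, in place of code of your own. Each camera call takes 0.05 s, during which the arm holds its last target. There are 200 camera calls.

## Task

The steel lathe centre is hemmed in on the wooden stock stand by the turned spindle, the half-turned leg blank and the glue bottle. First stand all three of these upright on the black rubber mat, leaving the centre where it is; then stand the centre, point up, in the round recess of the dark wooden holder block; only after that put the three back on the stand, each upright on exactly the spot it came from. Knock nothing over and leave the gouge, mallet and jar alone.

Things in the scene. Friction and masses are not known exactly. Their poses are not given: they have to be found in the camera images.
- spindle_mid (a point): Turned spindle of plain pale wood, round with a bulging belly, 130 mm tall, foot 44 mm in diameter; the top is a plain cylinder 28 mm in diameter from 88 to 130 mm above its underside (grip there, say 106 mm up). About 0.1 kg, loose. This point: its centre, half-way up on its axis, 65 mm above the underside. Starts upright on one of the stand's rings (which one varies).
- blank_mid (a point): Half-turned leg blank of plain pale wood, 122 mm tall: the lower 80 mm are square, 34 by 34 mm (sides along its x and y), above that a round cylinder 30 mm in diameter up to 122 mm (grip there, say 106 mm up). About 0.11 kg, loose. This point: its centre, half-way up on its axis, 61 mm above the underside. Starts upright on one of the stand's rings (which one varies).
- bottle_mid (a point): White plastic glue bottle with paper band, 126 mm tall: body 42 mm in diameter up to 66 mm, shoulder narrowing to 80 mm, then a grey cylindrical cap 26 mm in diameter from 84 to 126 mm (grip there, say 106 mm up). About 0.12 kg, loose. This point: its centre, half-way up on its axis, 63 mm above the underside. Starts upright on one of the stand's rings (which one varies).
- centre_mid (a point): Steel lathe centre, 62 mm tall, standing point up: a cylinder 32 mm in diameter and 40 mm high with a cone point on top. Grip it about 30 mm above the underside, to keep the fingertips above the holder's rim. About 0.22 kg, loose. Starts between the three taller things and the stand's back strip, 50 to 62 mm from them: too close for a gripper until they are away. This point: its centre, half-way up on its axis, 31 mm above the underside.
- stand_top (a point): Wooden stock stand, fixed: a board 160 mm (x) by 190 mm (y) by 18 mm thick, with a 12 mm wide strip rising 28 mm above the board along its +x edge, and three dark stain rings of 52 mm diameter at (x, y) = (-28, 0), (20, 56) and (20, -56) mm. This point is the centre of the board's upper face, 18 mm above the bench.
- mat_top (a point): Black rubber bench mat, fixed, 320 mm (x) by 150 mm (y), 4 mm thick, lying to one side of the stand (left or right varies). This point is the centre of its upper face.
- holder_seat (a point): Dark wooden holder block, fixed, 100 by 100 by 24 mm, on the other side of the stand from the mat, with a round recess 50 mm in diameter and 6 mm deep with a cork floor in its top. This point is the centre of the recess floor, 18 mm above the bench.
- gouge: Bystander: carving gouge with wooden handle, 235 mm long, lying on the bench beyond the stand, not to be moved. Origin at its underside, x along the blade.
- mallet: Bystander: wooden mallet lying on the bench beyond the stand, 285 mm long, not to be moved. Origin at its underside in the middle, x towards the head.
- jar: Bystander: amber glass jar with steel lid, 64 mm in diameter, 75 mm tall, standing beyond the stand, not to be moved. Origin at the centre of its underside.
Things that resemble listed ones, but are neither listed nor needed, are in the scene too. Leave any green look-alike of the part that bears blank_mid alone.

How it is judged:
By the outcome, as a careful person would: the job done as asked, in the order asked, and still so for the second after the job is handed in, with the robot touching nothing.
It also fails if it takes over 141 s, if anything falls off the work surface, if the arm or the gripper's body presses on something with over 40 N, if the wrist force passes 120 N, or if a joint passes its speed limit or range.

## Working session

There is one attempt and no reset: what is moved stays moved. The work goes in short steps, Python scripts to look and compute and a tool call to move; the robot and the scene stay as the last step left them, time stands still between calls to the robot, and variables do not carry over. Pictures are saved under pics/ and viewed, at most 14 in all, crops included, and the job is handed in when it is done.

Besides the shell and the picture viewer there is one more tool, called after "Request:" as name(argument=value, ...), one argument or row to a line, values as JSON. carry_out: Moves the arm, as the interface text tells. Its arguments: {"type":"object","properties":{"rows":{"type":"array"}},"required":["rows"]}

```bash
mkdir -p pics; ls; python3 - <<'E'
from bench import arm
import cv2,numpy as np
s=arm.read_state();print(s)
for n in("top","side"):
    p,d=arm.get_image(n);cv2.imwrite(f"pics/{n}0.png",p[:,:,::-1]);np.savez(f"pics/{n}0.npz",p=p,d=d)
    c=arm.calibration(n);print(n,c)
E
```

```text
pics
{'clock': 0.0, 'joints': array([ 1.48560022e+00,  3.85617623e-01,  6.63103973e-03, -5.22845144e-04,
       -1.19396925e+00, -2.58658004e-01]), 'joint_vel': array([-2.44552226e-03, -6.56930890e-05, -9.36159828e-05,  2.52781415e-03,
        7.14487989e-04, -9.40566180e-04]), 'joint_efforts': array([-9.32030853e-04, -3.92293274e+01,  1.88401830e+01,  4.18621972e+00,
       -4.64216253e-03, -1.78407475e-06]), 'position': array([210.56034443, 588.26283168, 403.58277912]), 'ee_rot': array([ 9.85239803e-01, -1.71176240e-01, -1.48532318e-04,  1.09674254e-03]), 'contact_force': array([-0.04294747,  0.85914926, -0.80045781]), 'wrist_torque': array([0.02122999, 0.0115379 , 0.0270865 ]), 'grasp_force': 0.0, 'gripper_width': 85.45692225909507}
top {'mtx': array([[507.76349586,   0.        , 317.02825882],
       [  0.        , 507.76349586, 206.41637254],
       [  0.        ,   0.        ,   1.        ]]), 'cam_to_world': array([[ 2.93630886e-02,  9.82539772e-01, -1.83720997e-01,
         3.67657060e+02],
       [-9.99130641e-01,  3.42918216e-02,  2.37072359e-02,
         1.76768201e+01],
       [ 2.95934298e-02,  1.82865160e-01,  9.82692506e-01,
         1.05939171e+03],
       [ 0.00000000e+00,  0.00000000e+00,  0.00000000e+00,
         1.00000000e+00]])}
side {'mtx': array([[392.81526097,   0.        , 315.25571312],
       [  0.        , 392.81526097, 195.45191295],
       [  0.        ,   0.        ,   1.        ]]), 'cam_to_world': array([[-9.57387867e-01,  2.02091929e-01, -2.06318502e-01,
         3.86334654e+02],
       [-2.88664169e-01, -6.47279628e-01,  7.05480036e-01,
         6.08416444e+02],
       [ 9.02605828e-03,  7.34974785e-01,  6.78034361e-01,
         6.80705561e+02],
       [ 0.00000000e+00,  0.00000000e+00,  0.00000000e+00,
         1.00000000e+00]])}
```

View pics/top0.png

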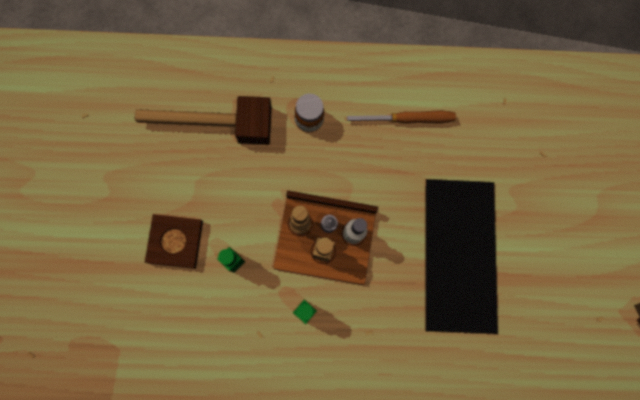

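View pics/side0.png

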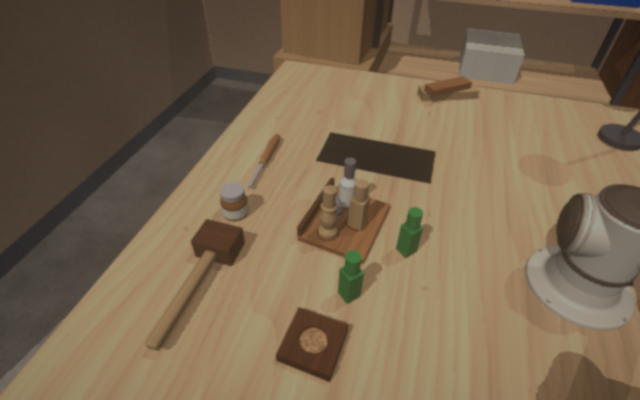

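The top view shows the stand near (326,237), with the spindle top at (300,213), the blank at (325,246), the bottle cap at (359,228) and the centre at (329,223). The mat is at right (460,255), the cork recess at left (174,241), and the green look-alikes at (230,260) and (305,312). The side view agrees.

```bash
cat > h.py <<'E'
from bench import arm
import cv2,numpy as np
from scipy import ndimage
def cast(c,uv,z):
    K,T=c["mtx"],c["cam_to_world"]
    uv=np.atleast_2d(uv).astype(float)
    r=np.c_[(uv[:,0]-K[0,2])/K[0,0],-(uv[:,1]-K[1,2])/K[1,1],-np.ones(len(uv))]@T[:3,:3].T
    return T[:3,3]+r*((z-T[2,3])/r[:,2])[:,None]
def cloud(c,d):
    K,T=c["mtx"],c["cam_to_world"]
    v,u=np.mgrid[:d.shape[0],:d.shape[1]]
    P=np.stack([(u-K[0,2])/K[0,0]*d,-(v-K[1,2])/K[1,1]*d,-d],-1)
    W=P@T[:3,:3].T+T[:3,3]; W[d<=0]=np.nan
    return W
E
python3 - <<'E'
from h import *
np.set_printoptions(precision=1,suppress=True)
for n in("top","side"):
    z=np.load(f"pics/{n}0.npz");p,d=z["p"],z["d"];c=arm.calibration(n);W=cloud(c,d)
    hsv=cv2.cvtColor(p,cv2.COLOR_RGB2HSV)
    v,u=np.mgrid[:400,:640]
    print(n,"table z",[W[y,x,2] for y,x in ((320,200),(60,400),(180,400),(290,250))])
    # tops
    reg=(W[...,2]>118)&(W[...,2]<165)&(W[...,0]>350)&(W[...,0]<700)&(abs(W[...,1])<350)
    l,k=ndimage.label(reg)
    for i in range(1,k+1):
        m=l==i
        if m.sum()>15: print("tall",m.sum(),u[m].mean(),v[m].mean(),W[m].mean(0),W[m].min(0),W[m].max(0),p[m].mean(0))
    # mat
    def big(mask,z,name,lo):
        cs,_=cv2.findContours(mask.astype(np.uint8),cv2.RETR_EXTERNAL,cv2.CHAIN_APPROX_NONE)
        for q in cs:
            if cv2.contourArea(q)<lo: continue
            X=cast(c,q[:,0],z)[:,:2].astype(np.float32); (cx,cy),(w,h),a=cv2.minAreaRect(X)
            print(name,cv2.boundingRect(q),(cx,cy),(w,h),a, "area",cv2.contourArea(X))
    big((p.max(2)<45),4,"dark4",1500)
    cork=(hsv[...,0]<25)&(p[...,0]>110)
    box=(slice(225,260),slice(158,192)) if n=="top" else (slice(320,362),slice(293,335))
    mm=np.zeros_like(cork);mm[box]=cork[box]; big(mm,18,"cork",150)
    dk=(p.max(2)<85);mm=np.zeros_like(dk)
    box=(slice(205,275),slice(138,212)) if n=="top" else (slice(300,385),slice(270,355))
    mm[box]=dk[box];big(mm,24,"holder24",300)
E
```

```text
top table z [np.float64(2.5530326151933878), np.float64(1.6353718853404189), np.float64(2.6032619045779484), np.float64(3.101466153693991)]
tall 212 299.99056603773585 214.04245283018867 [523.   26.3 147. ] [511.   13.3 118.1] [537.9  39.3 154.8] [119.1  85.1  46.8]
tall 186 359.33870967741933 225.38172043010752 [506.4 -82.8 143. ] [494.9 -96.5 119.9] [519.8 -71.2 149.5] [73.9 64.7 63.9]
tall 224 324.6294642857143 246.02232142857142 [466.8 -20.4 140.3] [453.  -35.7 119. ] [481.9  -6.4 145.6] [129.5  94.2  51.9]
tall 210 225.84285714285716 256.5857142857143 [443.4 159.4 123.4] [429.6 144.9 118.6] [457.3 173.9 128.4] [22.8 93.7 32.1]
tall 92 305.3804347826087 307.8695652173913 [355.5  10.7 123.7] [350.   -3.3 120.1] [362.4  25.7 128.6] [17.5 94.9 31.5]
dark4 (426, 180, 71, 154) (473.5655517578125, -311.66259765625) (145.861572265625, 316.2082214355469) 89.41985321044922 area 45326.10282479902
cork (163, 230, 22, 23) (480.33612060546875, 283.7275695800781) (44.11505126953125, 43.64683532714844) 22.34859848022461 area 1440.5556237269193
holder24 (145, 215, 59, 54) (478.5455017089844, 280
[... 460 characters left out ...]
 -1.9 142.4] [131.2 106.5  76.3]
tall 244 329.40983606557376 194.4877049180328 [524.4  33.6 139.2] [511.5  14.8 118.1] [538.9  42.7 150.4] [124.1  99.7  71.2]
tall 66 412.1212121212121 211.74242424242425 [356.2  15.2 121.9] [350.1  -1.  118.6] [364.2  29.5 125.5] [ 74.2 113.2  63.1]
tall 194 353.10309278350513 256.9020618556701 [444.5 162.4 121.8] [429.8 146.9 118.1] [459.2 175.8 124.3] [ 71.8 111.2  60.3]
cork (300, 328, 28, 25) (481.7966613769531, 282.36700439453125) (48.10071563720703, 45.0325813293457) 17.061513900756836 area 1691.0844173878431
holder24 (277, 312, 71, 69) (479.825927734375, 289.6791687011719) (104.34310150146484, 98.52375793457031) 85.45015716552734 area 5488.25812493288
```

```bash
python3 - <<'E'
import cv2,numpy as np
a=cv2.imread("pics/top0.png")[175:300,260:395];b=cv2.imread("pics/side0.png")[145:270,280:415]
cv2.imwrite("pics/crop0.png",np.hstack([cv2.resize(x,None,fx=2.95,fy=4,interpolation=cv2.INTER_CUBIC) if 0 else cv2.resize(x,(398,369),interpolation=cv2.INTER_CUBIC) for x in (a,b)]))
E
```

```text
(no output)
```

View pics/crop0.png

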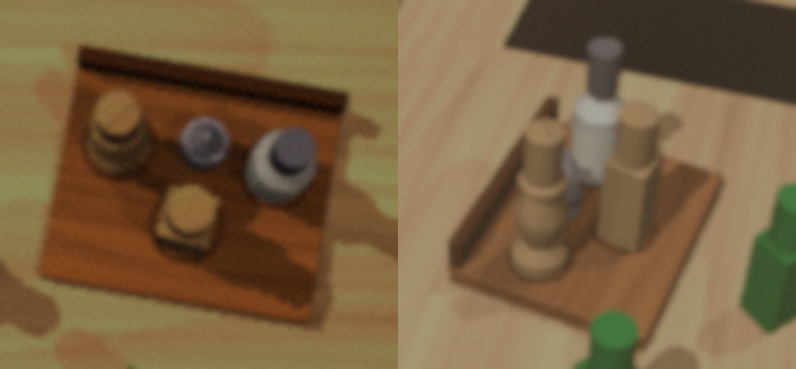

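The crop shows all three tall pieces standing on their rings with the centre between them, nearer the strip. Next I refine the axes from their top faces in both views.

```bash
python3 - <<'E'
from h import *
np.set_printoptions(precision=1,suppress=True)
for n in("top","side"):
    z=np.load(f"pics/{n}0.npz");p,d=z["p"],z["d"];c=arm.calibration(n);W=cloud(c,d)
    v,u=np.mgrid[:400,:640]
    for nm,x,y,H in(("spindle",523,28,148),("blank",467,-18,140),("bottle",506,-80,144)):
        m=(np.hypot(W[...,0]-x,W[...,1]-y)<30)&(W[...,2]>H-(8 if n=="top" else 6))
        q=np.c_[u[m],v[m]].astype(np.float32)
        (cu,cv_),r=cv2.minEnclosingCircle(q)
        h=cv2.convexHull(q);M=cv2.moments(h)
        ce=np.array([M["m10"]/M["m00"],M["m01"]/M["m00"]])
        print(n,nm,m.sum(),ce,"cast",cast(c,ce,H)[0][:2],"depth mid",(np.nanmax(W[m],0)+np.nanmin(W[m],0))[:2]/2,np.median(W[m][:,2]),"extent",np.ptp(W[m],0)[:2])
    m=(np.hypot(W[...,0]-507,W[...,1]+23)<28)&(W[...,2]>45)&(W[...,2]<90)
    print(n,"centre cand",m.sum(),W[m].mean(0),W[m].min(0),W[m].max(0))
    if n=="top":
        hsv=cv2.cvtColor(p,cv2.COLOR_RGB2HSV);b=(p[...,2].astype(int)>p[...,0].astype(int)-8);mm=np.zeros((400,640),bool);mm[212:236,318:341]=b[212:236,318:341]
        print("grey centre px",mm.sum(),u[mm].mean(),v[mm].mean(),u[mm].min(),u[mm].max(),v[mm].min(),v[mm].max(), [cast(c,(u[mm].mean(),v[mm].mean()),zz)[0][:2] for zz in(58,18+62)])
E
```

```text
top spindle 189 [300.  213.3] cast [524.2  26.4] depth mid [524.5  26.3] 149.4508951085761 extent [26.9 25.8]
top blank 213 [324.8 245.8] cast [467.3 -20.7] depth mid [467.4 -21. ] 141.3188769273263 extent [28.9 29.3]
top bottle 164 [359.9 224.8] cast [507.4 -83.6] depth mid [507.4 -84. ] 145.4025174094034 extent [24.9 25.1]
top centre cand 177 [519.4 -30.8  64.6] [507.4 -47.5  45.1] [534.2 -17.1  83.7]
grey centre px 83 328.855421686747 225.81927710843374 322 334 218 231 [array([516.4, -31.2]), array([513.1, -30.1])]
side spindle 129 [329.6 190.4] cast [525.  31.] depth mid [525.4  28.6] 147.74224726926184 extent [26.9 27.4]
side blank 128 [361.6 184.2] cast [468.1 -16.4] depth mid [468.5 -18.4] 139.94599875858182 extent [28.7 29.4]
side bottle 84 [350. 162.] cast [507.6 -78.1] depth mid [507.9 -80.7] 143.6549253680131 extent [23.6 24.9]
side centre cand 96 [508.5 -21.8  62.6] [484.3 -44.2  45.2] [523.2  -5.6  88.7]
```

Request:
carry_out(
  rows=[
    [0.9, 0.58, 0, 0, 0, -0.1095, 0.3],
    [0.9, 0.58, 0, 0, 0, -0.1095, 0.3],
    [0.9, 0.58, 0, 0, 0, -0.1095, 0.3],
    [0.9, 0.58, 0, 0, 0, -0.1095, 0.3],
    [0.9, 0.58, 0, 0, 0, -0.1095, 0.3],
    [0.9, 0.58, 0, 0, 0, -0.1095, 0.3],
  ],
)

```text
clock: 0.85
position: [340.8, 418.9, 404.5]
ee_rot: [1.0, 0.0, -0.0, 0.0]
contact_force: [-0.9, -0.0, -0.7]
gripper_width: 55.2
grasp_force: 0.0
```

Request:
carry_out(
  rows=[
    [0.6, 1, 0, 0, 0, 0, 0.3],
    [0.6, 1, 0, 0, 0, 0, 0.3],
    [0.6, 1, 0, 0, 0, 0, 0.3],
    [0.6, 1, 0, 0, 0, 0, 0.3],
    [0.6, 1, 0, 0, 0, 0, 0.3],
    [0.6, 1, 0, 0, 0, 0, 0.3],
  ],
)

```text
clock: 1.6
position: [460.9, 219.5, 404.5]
ee_rot: [1.0, 0.001, -0.0, -0.0]
contact_force: [0.4, -0.1, 1.0]
gripper_width: 55.4
grasp_force: 0.0
```

Request:
carry_out(
  rows=[
    [0, 1, 0, 0, 0, 0, 0.3],
    [0, 1, 0, 0, 0, 0, 0.3],
    [0, 1, 0, 0, 0, 0, 0.3],
    [0, 1, 0, 0, 0, 0, 0.3],
    [0, 1, 0, 0, 0, 0, 0.3],
    [0, 1, 0, 0, 0, 0, 0.3],
  ],
)

```text
clock: 2.35
position: [461.4, 20.2, 404.7]
ee_rot: [1.0, 0.001, 0.0, -0.0]
contact_force: [-0.8, -0.2, -0.4]
gripper_width: 55.3
grasp_force: 0.0
```

```bash
python3 - <<'E'
from h import *
np.set_printoptions(precision=1,suppress=True)
c=arm.calibration("wrist");p,d=arm.get_image("wrist");cv2.imwrite("pics/w1.png",p[:,:,::-1]);np.savez("pics/w1.npz",p=p,d=d)
print(c);W=cloud(c,d);v,u=np.mgrid[:400,:640]
for nm,x,y,H in(("spindle",524.5,27.4,148),("blank",467.5,-19.5,140),("bottle",507.5,-82,144)):
    m=(np.hypot(W[...,0]-x,W[...,1]-y)<25)&(W[...,2]>H-5)&(W[...,2]<H+6)
    if m.sum()<30: print(nm,m.sum());continue
    h=cv2.convexHull(np.c_[u[m],v[m]].astype(np.float32));M=cv2.moments(h);ce=(M["m10"]/M["m00"],M["m01"]/M["m00"])
    print(nm,m.sum(),ce,cast(c,ce,H)[0],np.median(W[m][:,2]),np.ptp(W[m],0))
E
```

```text
{'mtx': array([[335.4,   0. , 320.7],
       [  0. , 335.4, 203.4],
       [  0. ,   0. ,   1. ]]), 'cam_to_world': array([[  0. ,   1. ,   0.3, 528.5],
       [ -1. ,   0. ,   0. ,  20.2],
       [  0. ,  -0.3,   1. , 375. ],
       [  0. ,   0. ,   0. ,   1. ]])}
spindle 1438 (310.6112100700629, 114.89359933499584) [525.9  26.8 148. ] 149.13137075682482 [26.7 26.9  4.4]
blank 1330 (376.3558282208589, 196.11490286298567) [469.2 -20.2 140. ] 141.02386131142222 [29.1 29.6  8. ]
bottle 1220 (472.07688037746317, 141.46794338051623) [508.7 -82.8 144. ] 145.07447060743368 [24.9 25.8  8.4]
```

View pics/w1.png

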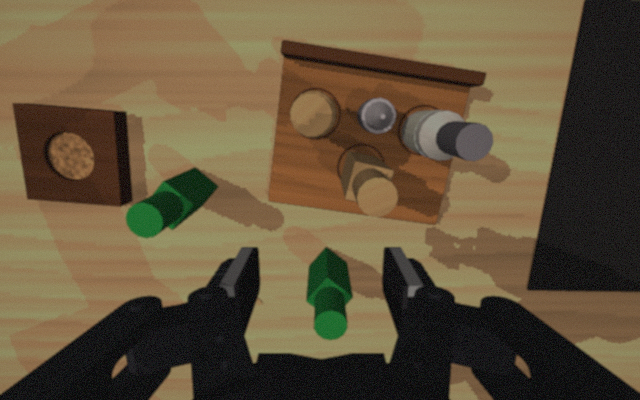

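The wrist view shows the spindle top at (311,115), the blank top at (376,196), the bottle cap at (472,141), the centre at (377,115) and the recess at (72,157). All three views agree within about 3 mm, so I go to the blank.

Request:
carry_out(
  rows=[
    [0.035, 0.198, 0.1, 0, 0, 0, 0.3],
    [0.035, 0.198, 0.2, 0, 0, 0, 0.3],
    [0.035, 0.198, 0.32, 0, 0, 0, 0.3],
    [0.035, 0.198, 0.32, 0, 0, 0, 0.3],
    [0.035, 0.198, 0.32, 0, 0, 0, 0.3],
  ],
)

```text
clock: 3.02
position: [468.7, -20.2, 341.5]
ee_rot: [1.0, 0.001, 0.001, 0.0]
contact_force: [0.3, -0.4, -0.1]
gripper_width: 55.5
grasp_force: 0.0
```

```bash
python3 -c "
from bench import arm
s=arm.read_state();print(s['position'],s['ee_rot'],s['contact_force'])"
```

```text
[468.69030845 -20.1994678  341.50560846] [9.99999303e-01 9.87369635e-04 6.45463984e-04 4.05674776e-05] [ 0.34055596 -0.42872159 -0.10527688]
```

Request:
carry_out(
  rows=[
    [-0.003, 0, 0.15, 0, 0, 0, 0.3],
    [-0.003, 0, 0.25, 0, 0, 0, 0.3],
    [-0.003, 0, 0.31, 0, 0, 0, 0.3],
    [-0.003, 0, 0.31, 0, 0, 0, 0.3],
    [-0.003, 0, 0.31, 0, 0, 0, -0.1],
    [-0.003, 0, 0.31, 0, 0, 0, -0.3],
    [-0.003, 0, 0.31, 0, 0, 0, -1],
    [-0.003, 0, 0.31, 0, 0, 0, -1],
    [-0.003, 0, 0.31, 0, 0, 0, -1],
  ],
)

```text
clock: 4.15
position: [468.1, -20.8, 279.8]
ee_rot: [1.0, 0.0, 0.001, -0.0]
contact_force: [-0.6, 1.4, 5.5]
gripper_width: 28.9
grasp_force: 58.9
```

Request:
carry_out(
  rows=[
    [0, 0, -0.1, 0, 0, 0, -1],
    [0, 0, -0.3, 0, 0, 0, -1],
    [0, 0, -0.55, 0, 0, 0, -1],
    [0, 0, -0.75, 0, 0, 0, -1],
    [-0.05, 0.15, -0.75, 0, 0, 0, -1],
    [-0.1, 0.4, -0.75, 0, 0, 0, -1],
    [-0.2, 0.65, -0.75, 0, 0, 0, -1],
    [-0.3, 0.9, -0.75, 0, 0, 0, -1],
    [-0.335, 1, -0.75, 0, 0, 0, -1],
  ],
)

```text
clock: 5.28
position: [398.9, -222.9, 428.0]
ee_rot: [1.0, -0.001, -0.001, -0.0]
contact_force: [0.5, 0.5, -0.7]
gripper_width: 28.5
grasp_force: 59.4
```

Request:
carry_out(
  rows=[
    [0, 0.2, 0, 0, 0, 0, -1],
    [0, 0.4, 0, 0, 0, 0, -1],
    [0, 0.45, 0.1, 0, 0, 0, -1],
    [0, 0.45, 0.3, 0, 0, 0, -1],
    [0, 0.45, 0.55, 0, 0, 0, -1],
    [0, 0.45, 0.72, 0, 0, 0, -1],
    [0, 0.45, 0.79, 0, 0, 0, -1],
    [0, 0.45, 0.815, 0, 0, 0, -1],
    [0, 0.45, 0.815, 0, 0, 0, -1],
    [0, 0.45, 0.815, 0, 0, 0, -1],
  ],
)

```text
clock: 6.52
position: [401.0, -311.2, 266.8]
ee_rot: [1.0, 0.0, 0.001, 0.001]
contact_force: [-0.1, -0.2, -0.7]
gripper_width: 28.6
grasp_force: 59.5
```

Request:
carry_out(
  rows=[
    [0, 0, 0.005, 0, 0, 0, -1],
    [0, 0, 0.005, 0, 0, 0, -0.2],
    [0, 0, 0.005, 0, 0, 0, 0.0],
    [0, 0, 0.005, 0, 0, 0, 0.3],
    [0, 0, 0.005, 0, 0, 0, 0.3],
    [0, 0, -0.1, 0, 0, 0, 0.3],
    [0, 0, -0.3, 0, 0, 0, 0.3],
    [0.2, -0.2, -0.5, 0, 0, 0, 0.3],
    [0.4, -0.5, -0.695, 0, 0, 0, 0.3],
    [0.62, -0.8, -0.695, 0, 0, 0, 0.3],
    [0.62, -1, -0.695, 0, 0, 0, 0.3],
    [0.62, -1, -0.695, 0, 0, 0, 0.3],
  ],
)

```text
clock: 8.02
position: [525.5, -107.9, 404.9]
ee_rot: [1.0, 0.002, 0.0, -0.0]
contact_force: [-0.2, -0.2, -0.8]
gripper_width: 55.4
grasp_force: 0.0
```

Request:
carry_out(
  rows=[
    [0, -0.3, 0, 0, 0, 0, 0.3],
    [0, -0.55, 0, 0, 0, 0, 0.3],
    [0, -0.689, 0.1, 0, 0, 0, 0.3],
    [0, -0.689, 0.3, 0, 0, 0, 0.3],
    [0, -0.689, 0.3, 0, 0, 0, 0.3],
    [0, -0.689, 0.3, 0, 0, 0, 0.3],
  ],
)

```text
clock: 8.78
position: [525.0, 26.2, 345.9]
ee_rot: [1.0, -0.0, 0.001, 0.0]
contact_force: [0.1, 0.7, 0.2]
gripper_width: 55.3
grasp_force: 0.0
```

```bash
python3 - <<'E'
from h import *
s=arm.read_state();print(s['position'],s['ee_rot'],s['gripper_width'])
p,d=arm.get_image("side");cv2.imwrite("pics/s2.png",p[:,:,::-1])
E
```

```text
[525.02178755  26.23520897 345.87033207] [ 9.99999660e-01 -1.42405646e-04  7.97456889e-04  1.55607863e-04] 55.323860869678
```

View pics/s2.png

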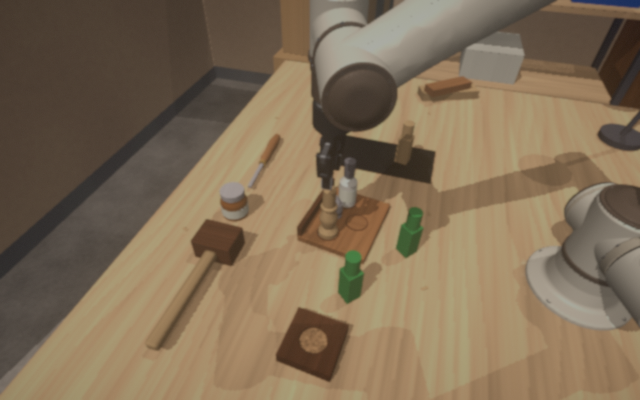

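The side view shows the blank standing upright on the mat at (405,145), with the gripper above the spindle at (328,200).

Request:
carry_out(
  rows=[
    [0, -0.003, 0.15, 0, 0, 0, 0.3],
    [0, -0.003, 0.25, 0, 0, 0, 0.3],
    [0, -0.003, 0.333, 0, 0, 0, 0.3],
    [0, -0.003, 0.333, 0, 0, 0, 0.3],
    [0, -0.003, 0.333, 0, 0, 0, -0.1],
    [0, -0.003, 0.333, 0, 0, 0, -0.3],
    [0, -0.003, 0.333, 0, 0, 0, -1],
    [0, -0.003, 0.333, 0, 0, 0, -1],
    [0, -0.003, 0.333, 0, 0, 0, -1],
  ],
)

```text
clock: 9.95
position: [525.0, 27.3, 279.5]
ee_rot: [1.0, 0.0, 0.001, 0.0]
contact_force: [-0.7, -0.9, 6.0]
gripper_width: 26.2
grasp_force: 58.3
```

Request:
carry_out(
  rows=[
    [0, 0, -0.1, 0, 0, 0, -1],
    [0, 0, -0.3, 0, 0, 0, -1],
    [0, 0, -0.55, 0, 0, 0, -1],
    [0, 0, -0.75, 0, 0, 0, -1],
    [0, 0, -0.75, 0, 0, 0, -1],
    [-0.05, 0.15, -0.75, 0, 0, 0, -1],
    [-0.1, 0.4, -0.75, 0, 0, 0, -1],
    [-0.15, 0.65, -0.75, 0, 0, 0, -1],
    [-0.22, 0.9, -0.75, 0, 0, 0, -1],
    [-0.22, 1, -0.75, 0, 0, 0, -1],
  ],
)

```text
clock: 11.2
position: [479.0, -174.5, 426.4]
ee_rot: [1.0, -0.001, -0.002, -0.001]
contact_force: [0.1, 0.1, -1.0]
gripper_width: 26.4
grasp_force: 58.5
```

Request:
carry_out(
  rows=[
    [0, 0.25, 0, 0, 0, 0, -1],
    [0, 0.5, 0, 0, 0, 0, -1],
    [0, 0.69, 0.1, 0, 0, 0, -1],
    [0, 0.69, 0.3, 0, 0, 0, -1],
    [0, 0.69, 0.55, 0, 0, 0, -1],
    [0, 0.69, 0.72, 0, 0, 0, -1],
    [0, 0.69, 0.79, 0, 0, 0, -1],
    [0, 0.69, 0.82, 0, 0, 0, -1],
    [0, 0.69, 0.82, 0, 0, 0, -1],
    [0, 0.69, 0.82, 0, 0, 0, -1],
  ],
)

```text
clock: 12.45
position: [480.5, -310.5, 265.6]
ee_rot: [1.0, 0.0, 0.0, 0.0]
contact_force: [-2.1, 2.0, 6.0]
gripper_width: 26.0
grasp_force: 59.7
```

Request:
carry_out(
  rows=[
    [0, 0, 0, 0, 0, 0, -0.2],
    [0, 0, 0, 0, 0, 0, 0.0],
    [0, 0, 0, 0, 0, 0, 0.3],
    [0, 0, 0, 0, 0, 0, 0.3],
    [0, 0, -0.1, 0, 0, 0, 0.3],
    [0, 0, -0.3, 0, 0, 0, 0.3],
    [0, 0, -0.5, 0, 0, 0, 0.3],
    [0.1, -0.3, -0.7, 0, 0, 0, 0.3],
    [0.135, -0.55, -0.7, 0, 0, 0, 0.3],
    [0.135, -0.8, -0.7, 0, 0, 0, 0.3],
    [0.135, -1, -0.7, 0, 0, 0, 0.3],
    [0.135, -1, -0.7, 0, 0, 0, 0.3],
  ],
)

```text
clock: 13.95
position: [507.5, -108.5, 404.4]
ee_rot: [1.0, 0.002, 0.0, -0.0]
contact_force: [-0.3, -0.6, -0.6]
gripper_width: 55.7
grasp_force: 0.0
```

Request:
carry_out(
  rows=[
    [0, -0.14, 0.1, 0, 0, 0, 0.3],
    [0, -0.14, 0.3, 0, 0, 0, 0.3],
    [0, -0.14, 0.3, 0, 0, 0, 0.3],
    [0, -0.14, 0.3, 0, 0, 0, 0.3],
  ],
)

```text
clock: 14.45
position: [508.2, -83.3, 345.3]
ee_rot: [1.0, -0.0, 0.001, 0.0]
contact_force: [0.2, 0.5, 0.7]
gripper_width: 55.8
grasp_force: 0.0
```

```bash
python3 - <<'E'
from h import *
s=arm.read_state();print(s['position'],s['ee_rot'],s['gripper_width'])
E
```

```text
[508.17376606 -83.28211232 345.2974625 ] [ 9.99999565e-01 -1.17857792e-04  8.68187788e-04  3.21422561e-04] 55.82259967714272
```

Request:
carry_out(
  rows=[
    [0, -0.003, 0.15, 0, 0, 0, 0.3],
    [0, -0.003, 0.25, 0, 0, 0, 0.3],
    [0, -0.003, 0.33, 0, 0, 0, 0.3],
    [0, -0.003, 0.33, 0, 0, 0, 0.3],
    [0, -0.003, 0.33, 0, 0, 0, -0.1],
    [0, -0.003, 0.33, 0, 0, 0, -0.3],
    [0, -0.003, 0.33, 0, 0, 0, -1],
    [0, -0.003, 0.33, 0, 0, 0, -1],
    [0, -0.003, 0.33, 0, 0, 0, -1],
  ],
)

```text
clock: 15.58
position: [508.0, -82.1, 279.3]
ee_rot: [1.0, 0.0, 0.001, 0.0]
contact_force: [-0.6, -0.6, 5.0]
gripper_width: 24.8
grasp_force: 58.5
```

Request:
carry_out(
  rows=[
    [0, 0, -0.1, 0, 0, 0, -1],
    [0, 0, -0.3, 0, 0, 0, -1],
    [0, 0, -0.55, 0, 0, 0, -1],
    [0, 0, -0.7, 0, 0, 0, -1],
    [0.05, 0.1, -0.75, 0, 0, 0, -1],
    [0.15, 0.3, -0.75, 0, 0, 0, -1],
    [0.2, 0.55, -0.75, 0, 0, 0, -1],
    [0.265, 0.8, -0.75, 0, 0, 0, -1],
    [0.265, 1, -0.75, 0, 0, 0, -1],
  ],
)

```text
clock: 16.7
position: [561.0, -283.7, 426.6]
ee_rot: [1.0, -0.0, -0.001, -0.001]
contact_force: [-0.2, -0.3, -0.4]
gripper_width: 24.7
grasp_force: 58.9
```

Request:
carry_out(
  rows=[
    [0, 0.14, 0, 0, 0, 0, -1],
    [0, 0.14, 0, 0, 0, 0, -1],
    [0, 0.14, 0.1, 0, 0, 0, -1],
    [0, 0.14, 0.3, 0, 0, 0, -1],
    [0, 0.14, 0.55, 0, 0, 0, -1],
    [0, 0.14, 0.72, 0, 0, 0, -1],
    [0, 0.14, 0.79, 0, 0, 0, -1],
    [0, 0.14, 0.82, 0, 0, 0, -1],
    [0, 0.14, 0.82, 0, 0, 0, -1],
    [0, 0.14, 0.82, 0, 0, 0, -1],
  ],
)

```text
clock: 17.95
position: [561.0, -310.0, 265.4]
ee_rot: [1.0, 0.0, 0.001, 0.0]
contact_force: [-0.6, -0.3, -1.4]
gripper_width: 24.6
grasp_force: 58.9
```

Request:
carry_out(
  rows=[
    [0, 0, 0, 0, 0, 0, -0.2],
    [0, 0, 0, 0, 0, 0, 0.0],
    [0, 0, 0, 0, 0, 0, 0.3],
    [0, 0, 0, 0, 0, 0, 0.3],
    [0, 0, -0.1, 0, 0, 0, 0.3],
    [0, 0, -0.3, 0, 0, 0, 0.3],
    [0, 0, -0.5, 0, 0, 0, 0.3],
    [0, -0.25, -0.7, 0, 0, 0, 0.3],
    [-0.1, -0.5, -0.7, 0, 0, 0, 0.3],
    [-0.3, -0.8, -0.7, 0, 0, 0, 0.3],
    [-0.4, -1, -0.7, 0, 0, 0, 0.3],
    [-0.4, -1, -0.7, 0, 0, 0, 0.3],
  ],
)

```text
clock: 19.45
position: [478.8, -107.9, 404.9]
ee_rot: [1.0, 0.002, 0.001, -0.0]
contact_force: [-0.0, -0.6, 0.1]
gripper_width: 55.6
grasp_force: 0.0
```

Request:
carry_out(
  rows=[
    [0, -0.2, 0, 0, 0, 0, 0.3],
    [0, -0.4, 0, 0, 0, 0, 0.3],
    [0, -0.4, 0, 0, 0, 0, 0.3],
    [0, -0.4, 0, 0, 0, 0, 0.3],
  ],
)

```text
clock: 19.95
position: [480.8, -30.5, 404.1]
ee_rot: [1.0, -0.0, -0.0, 0.0]
contact_force: [-0.1, 0.5, -0.2]
gripper_width: 55.3
grasp_force: 0.0
```

```bash
python3 - <<'E'
from h import *
np.set_printoptions(precision=1,suppress=True)
print(arm.read_state()["position"])
c=arm.calibration("wrist");p,d=arm.get_image("wrist");cv2.imwrite("pics/w3.png",p[:,:,::-1]);np.savez("pics/w3.npz",p=p,d=d)
ct=arm.calibration("top");pt,dt=arm.get_image("top");np.savez("pics/t3.npz",p=pt,d=dt)
v,u=np.mgrid[:400,:640]
for n,c,d in(("w",c,d),("t",ct,dt)):
    W=cloud(c,d)
    near=np.hypot(W[...,0]-517,W[...,1]+31)<30
    for lo,hi in((50,61),(61,70),(70,84)):
        m=near&(W[...,2]>lo)&(W[...,2]<hi)
        if m.sum(): print(n,lo,m.sum(),W[m].mean(0),(W[m].min(0)+W[m].max(0))/2,np.ptp(W[m],0))
E
```

```text
[480.8 -30.5 404.1]
w 50 393 [525.2 -32.1  59.2] [524.3 -32.5  56.4] [31.  30.7  9.1]
w 61 306 [525.2 -32.1  65.2] [524.5 -32.   65.5] [23.5 23.9  9. ]
w 70 219 [524.7 -32.1  75.1] [524.8 -31.9  76.1] [14.9 14.3 12.2]
```

View pics/w3.png

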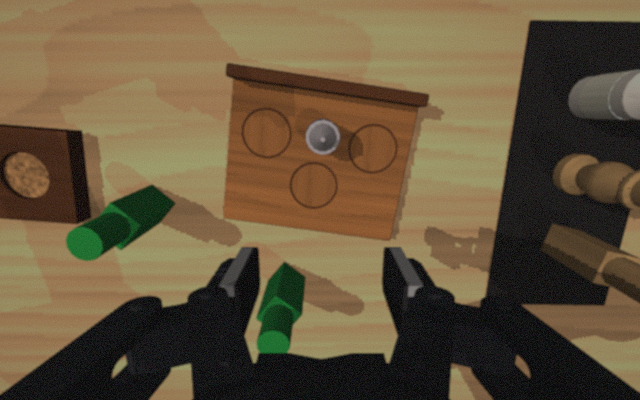

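The stand now holds only the centre at (322,137), with its rings clear at (266,132), (373,148) and (313,185). All three pieces stand on the mat.

```bash
python3 - <<'E'
from h import *
np.set_printoptions(precision=1,suppress=True)
p=np.load("pics/w3.npz")["p"];c=arm.calibration("wrist")
g=cv2.cvtColor(p,cv2.COLOR_RGB2GRAY).astype(np.float32)
dk=cv2.morphologyEx(cv2.GaussianBlur(g,(3,3),0),cv2.MORPH_BLACKHAT,np.ones((7,7)))
v,u=np.mgrid[:400,:640]
W=cast(c,np.c_[u.ravel(),v.ravel()],18)[:,:2].reshape(400,640,2)
for nm,(cu,cv_) in(("spindle",(266,132)),("bottle",(373,148)),("blank",(313,185))):
    e0=cast(c,(cu,cv_),18)[0][:2]
    for it in range(4):
        r=np.hypot(*(W-e0).transpose(2,0,1));m=(abs(r-26)<(5 if it==0 else 3))&(dk>7)
        X=W[m];A=np.c_[2*X,np.ones(len(X))];s=np.linalg.lstsq(A,(X**2).sum(1),rcond=None)[0];e0=s[:2]
    print(nm,m.sum(),e0,"R",np.sqrt(s[2]+e0@e0))
# cork in w1 (camera pose of that time)
T=c["cam_to_world"].copy();T[:3,3]+=[461.4-480.8,20.2+30.5,.5];c1={"mtx":c["mtx"],"cam_to_world":T}
for nm,f,cc,b in(("w1","w1",c1,(125,185,40,105)),("w3","w3",c,(145,205,0,60))):
    p=np.load(f"pics/{f}.npz")["p"];m=np.zeros((400,640),np.uint8);s=(slice(b[0],b[1]),slice(b[2],b[3]))
    m[s]=(p[s][...,0]>95);q=max(cv2.findContours(m,0,1)[0],key=cv2.contourArea)
    X=cast(cc,q[:,0],18)[:,:2].astype(np.float32);print(nm,cv2.boundingRect(q),cv2.minEnclosingCircle(X),X.min(0),X.max(0))
    # holder top rectangle at z=24
    m[:]=0;s=(slice(95,235),slice(0,140));m[s]=p[s].max(2)<90;m=cv2.morphologyEx(m,3,np.ones((5,5)));q=max(cv2.findContours(m,0,1)[0],key=cv2.contourArea);print("rect",cv2.boundingRect(q),cv2.minAreaRect(cast(cc,q[:,0],24)[:,:2].astype(np.float32)))
E
```

```text
spindle 559 [525.4  25.6] R 25.048789303623572
bottle 541 [509.1 -85.9] R 25.06881359246435
blank 493 [469.8 -23.2] R 24.95296372290025
w1 (50, 133, 45, 47) ((482.0263977050781, 282.8435363769531), 24.678546905517578) [457.4 260.5] [506.2 305.8]
rect (13, 104, 127, 102) ((482.30059814453125, 272.3504638671875), (119.98619842529297, 100.47432708740234), 85.27705383300781)
w3 (6, 152, 44, 46) ((481.40716552734375, 284.056640625), 24.775381088256836) [456.9 262. ] [505.9 307.1]
rect (0, 124, 140, 111) ((475.83453369140625, 235.57855224609375), (150.3433837890625, 110.67241668701172), 79.00948333740234)
```

Request:
carry_out(
  rows=[
    [0.215, 0.004, 0, 0, 0, 0, 0.3],
    [0.215, 0.004, 0.2, 0, 0, 0, 0.3],
    [0.215, 0.004, 0.45, 0, 0, 0, 0.3],
    [0.215, 0.004, 0.65, 0, 0, 0, 0.3],
    [0.215, 0.004, 0.75, 0, 0, 0, 0.3],
    [0.215, 0.004, 0.75, 0, 0, 0, 0.3],
  ],
)

```text
clock: 20.8
position: [523.2, -31.9, 252.5]
ee_rot: [1.0, -0.001, -0.002, 0.001]
contact_force: [0.6, -0.0, 0.4]
gripper_width: 55.2
grasp_force: 0.0
```

Request:
carry_out(
  rows=[
    [0, 0, 0.13, 0, 0, 0, 0.3],
    [0, 0, 0.26, 0, 0, 0, 0.3],
    [0, 0, 0.26, 0, 0, 0, 0.3],
    [0, 0, 0.26, 0, 0, 0, 0.0],
    [0, 0, 0.26, 0, 0, 0, -0.2],
    [0, 0, 0.26, 0, 0, 0, -1],
    [0, 0, 0.26, 0, 0, 0, -1],
    [0, 0, 0.26, 0, 0, 0, -1],
  ],
)

```text
clock: 21.8
position: [524.1, -30.9, 203.9]
ee_rot: [1.0, 0.0, 0.001, -0.0]
contact_force: [-0.4, -1.3, 6.6]
gripper_width: 29.5
grasp_force: 58.9
```

Request:
carry_out(
  rows=[
    [0, 0, -0.1, 0, 0, 0, -1],
    [0, 0, -0.3, 0, 0, 0, -1],
    [0, 0, -0.55, 0, 0, 0, -1],
    [0, 0, -0.8, 0, 0, 0, -1],
    [0, -0.1, -0.9, 0, 0, 0, -1],
    [-0.05, -0.3, -0.9, 0, 0, 0, -1],
    [-0.1, -0.55, -0.9, 0, 0, 0, -1],
    [-0.2135, -0.8, -0.9, 0, 0, 0, -1],
    [-0.2135, -1, -0.9, 0, 0, 0, -1],
  ],
)

```text
clock: 22.92
position: [478.8, 170.3, 382.0]
ee_rot: [1.0, 0.001, -0.001, -0.0]
contact_force: [0.4, -1.1, -2.9]
gripper_width: 29.4
grasp_force: 59.7
```

Request:
carry_out(
  rows=[
    [0, -0.25, 0, 0, 0, 0, -1],
    [0, -0.45, 0, 0, 0, 0, -1],
    [0, -0.57, 0, 0, 0, 0, -1],
    [0, -0.57, 0.15, 0, 0, 0, -1],
    [0, -0.57, 0.4, 0, 0, 0, -1],
    [0, -0.57, 0.65, 0, 0, 0, -1],
    [0, -0.57, 0.8, 0, 0, 0, -1],
    [0, -0.57, 0.83, 0, 0, 0, -1],
    [0, -0.57, 0.83, 0, 0, 0, -1],
    [0, -0.57, 0.83, 0, 0, 0, -1],
  ],
)

```text
clock: 24.18
position: [481.3, 283.6, 217.9]
ee_rot: [1.0, 0.0, 0.001, -0.001]
contact_force: [-0.2, -0.2, -2.3]
gripper_width: 29.4
grasp_force: 59.8
```

```bash
python3 - <<'E'
from h import *
p,d=arm.get_image("side");cv2.imwrite("pics/s4.png",cv2.resize(p[220:400,200:440,::-1],None,fx=3,fy=3))
E
```

```text
(no output)
```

View pics/s4.png

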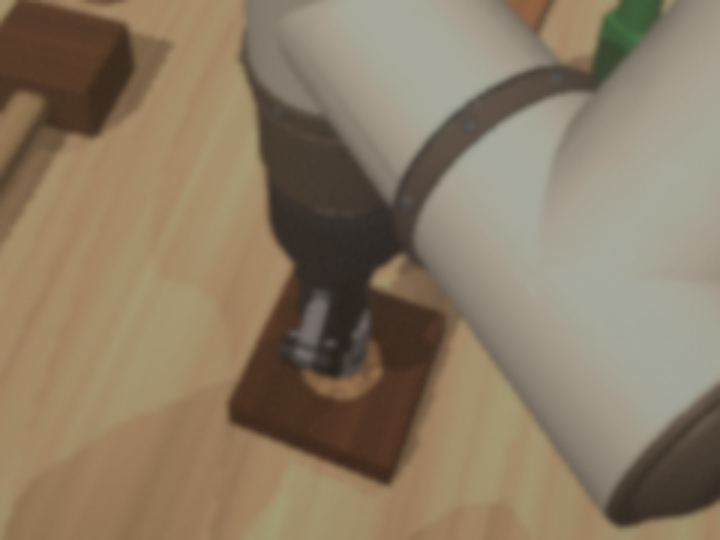

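The side crop shows the centre held just above the cork recess (340,370), so I lower and release it.

Request:
carry_out(
  rows=[
    [0, 0, 0.035, 0, 0, 0, -1],
    [0, 0, 0.06, 0, 0, 0, -1],
    [0, 0, 0.07, 0, 0, 0, -1],
    [0, 0, 0.07, 0, 0, 0, -1],
  ],
)

```text
clock: 24.72
position: [480.6, 283.2, 203.9]
ee_rot: [1.0, 0.001, 0.0, 0.0]
contact_force: [-4.0, -1.2, 9.8]
gripper_width: 29.1
grasp_force: 61.3
```

Request:
carry_out(
  rows=[
    [0, 0, 0, 0, 0, 0, -0.2],
    [0, 0, 0, 0, 0, 0, 0.1],
    [0, 0, 0, 0, 0, 0, 0.3],
    [0, 0, 0, 0, 0, 0, 0.3],
    [0, 0, -0.1, 0, 0, 0, 0.3],
    [0, 0, -0.3, 0, 0, 0, 0.3],
    [0, 0, -0.55, 0, 0, 0, 0.3],
    [0, 0, -0.8, 0, 0, 0, 0.3],
    [0, 0, -1, 0, 0, 0, 0.3],
    [0, 0, -1, 0, 0, 0, 0.3],
  ],
)

```text
clock: 25.98
position: [481.1, 283.4, 406.1]
ee_rot: [1.0, 0.0, 0.003, -0.003]
contact_force: [-0.3, -1.1, 0.0]
gripper_width: 55.6
grasp_force: 0.0
```

```bash
python3 - <<'E'
from h import *
np.set_printoptions(precision=1,suppress=True)
c=arm.calibration("wrist");p,d=arm.get_image("wrist");cv2.imwrite("pics/w5.png",p[:,:,::-1])
W=cloud(c,d);near=np.hypot(W[...,0]-481,W[...,1]-283)<30
for lo,hi in((50,61),(61,70),(70,86)):
    m=near&(W[...,2]>lo)&(W[...,2]<hi)
    if m.sum(): print(lo,m.sum(),W[m].mean(0),(W[m].min(0)+W[m].max(0))/2,np.ptp(W[m],0))
E
```

```text
50 382 [482.8 283.3  58.7] [480.8 282.9  55.5] [31.2 31.  11. ]
61 273 [483.  283.   65.2] [480.7 282.4  65.5] [23.8 24.   8.9]
70 187 [481.5 283.2  75.2] [480.4 283.3  75.9] [14.7 14.  11.7]
```

View pics/w5.png

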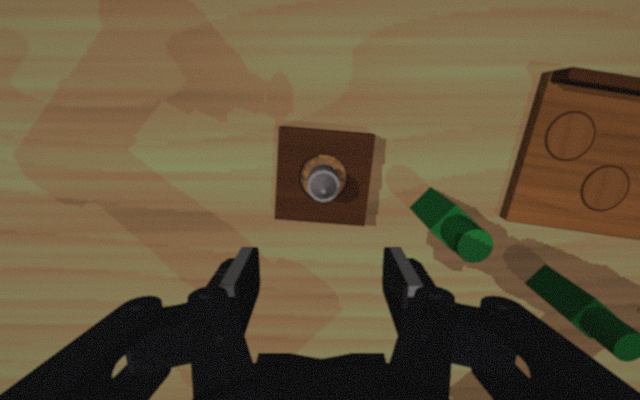

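The centre stands point up, centred in the recess at (323,183). Next I return the bottle.

Request:
carry_out(
  rows=[
    [0, 0.2, 0, 0, 0, 0, 0.3],
    [0, 0.45, 0, 0, 0, 0, 0.3],
    [0, 0.75, 0, 0, 0, 0, 0.3],
    [0, 1, 0, 0, 0, 0, 0.3],
    [0, 1, 0, 0, 0, 0, 0.3],
  ],
)

```text
clock: 26.65
position: [480.0, 80.4, 400.5]
ee_rot: [1.0, -0.002, -0.002, 0.001]
contact_force: [0.1, 0.1, 0.3]
gripper_width: 55.8
grasp_force: 0.0
```

Request:
carry_out(
  rows=[
    [0.1, 0.3, 0, 0, 0, 0, 0.3],
    [0.2, 0.6, 0, 0, 0, 0, 0.3],
    [0.3, 0.9, 0, 0, 0, 0, 0.3],
    [0.3985, 1, 0, 0, 0, 0, 0.3],
    [0.3985, 1, 0, 0, 0, 0, 0.3],
  ],
)

```text
clock: 27.28
position: [561.7, -117.7, 399.8]
ee_rot: [1.0, -0.001, -0.002, 0.0]
contact_force: [0.1, 1.2, -0.2]
gripper_width: 55.5
grasp_force: 0.0
```

Request:
carry_out(
  rows=[
    [0, 0.3, 0, 0, 0, 0, 0.3],
    [0, 0.6, 0, 0, 0, 0, 0.3],
    [0, 0.85, 0, 0, 0, 0, 0.3],
    [0, 0.966, 0, 0, 0, 0, 0.3],
    [0, 0.966, 0.1, 0, 0, 0, 0.3],
    [0, 0.966, 0.25, 0, 0, 0, 0.3],
    [0, 0.966, 0.25, 0, 0, 0, 0.3],
  ],
)

```text
clock: 28.15
position: [560.2, -308.4, 349.1]
ee_rot: [1.0, 0.001, -0.003, -0.001]
contact_force: [-0.5, 1.0, 0.3]
gripper_width: 55.5
grasp_force: 0.0
```

```bash
python3 - <<'E'
from h import *
np.set_printoptions(precision=1,suppress=True)
print(arm.read_state()["position"])
for n in("side","top"):
    c=arm.calibration(n);p,d=arm.get_image(n);W=cloud(c,d)
    for nm,x,y,H in(("spindle",481,-310,134),("blank",401,-311,126),("bottle",561,-310,130)):
        m=(np.hypot(W[...,0]-x,W[...,1]-y)<30)&(W[...,2]>H-6)&(W[...,2]<H+7)
        if m.sum(): print(n,nm,m.sum(),(np.nanmax(W[m],0)+np.nanmin(W[m],0))/2,np.ptp(W[m],0))
E
```

```text
[ 560.2 -308.4  349.1]
side spindle 63 [ 480.4 -309.9  132.4] [25.2 28.6  8.2]
side blank 75 [ 401.3 -310.5  124.9] [27.2 33.4  8.2]
side bottle 56 [ 561.  -308.3  128.1] [24.1 25.8  7.8]
top spindle 80 [ 480.6 -318.   134.6] [26.5 13.2  7.2]
top blank 60 [ 402.7 -319.9  127.1] [25.4 11.   7.5]
top bottle 55 [ 558.7 -317.5  130.7] [20.2 11.4  6.9]
```

Request:
carry_out(
  rows=[
    [0, 0, 0.1, 0, 0, 0, 0.3],
    [0, 0, 0.25, 0, 0, 0, 0.3],
    [0, 0, 0.38, 0, 0, 0, 0.3],
    [0, 0, 0.44, 0, 0, 0, 0.3],
    [0, 0, 0.44, 0, 0, 0, 0.3],
    [0, 0, 0.44, 0, 0, 0, -0.1],
    [0, 0, 0.44, 0, 0, 0, -0.3],
    [0, 0, 0.44, 0, 0, 0, -1],
    [0, 0, 0.44, 0, 0, 0, -1],
    [0, 0, 0.44, 0, 0, 0, -1],
  ],
)

```text
clock: 29.5
position: [560.9, -310.2, 265.4]
ee_rot: [1.0, 0.0, 0.001, 0.001]
contact_force: [-0.0, -0.2, 5.4]
gripper_width: 24.6
grasp_force: 58.7
```

Request:
carry_out(
  rows=[
    [0, 0, -0.1, 0, 0, 0, -1],
    [0, 0, -0.3, 0, 0, 0, -1],
    [0, 0, -0.55, 0, 0, 0, -1],
    [0, 0, -0.8, 0, 0, 0, -1],
    [0, -0.1, -0.8, 0, 0, 0, -1],
    [-0.1, -0.3, -0.8, 0, 0, 0, -1],
    [-0.2, -0.55, -0.8, 0, 0, 0, -1],
    [-0.265, -0.8, -0.8, 0, 0, 0, -1],
    [-0.265, -1, -0.8, 0, 0, 0, -1],
  ],
)

```text
clock: 30.62
position: [505.7, -108.1, 422.4]
ee_rot: [1.0, 0.0, -0.002, -0.0]
contact_force: [0.2, 0.7, -0.9]
gripper_width: 24.7
grasp_force: 59.0
```

Request:
carry_out(
  rows=[
    [0, -0.14, 0, 0, 0, 0, -1],
    [0, -0.14, 0, 0, 0, 0, -1],
    [0, -0.14, 0.15, 0, 0, 0, -1],
    [0, -0.14, 0.4, 0, 0, 0, -1],
    [0, -0.14, 0.6, 0, 0, 0, -1],
    [0, -0.14, 0.68, 0, 0, 0, -1],
    [0, -0.14, 0.71, 0, 0, 0, -1],
    [0, -0.14, 0.71, 0, 0, 0, -1],
    [0, -0.14, 0.73, 0, 0, 0, -1],
    [0, -0.14, 0.73, 0, 0, 0, -1],
  ],
)

```text
clock: 31.88
position: [508.0, -82.1, 279.4]
ee_rot: [1.0, 0.0, 0.002, 0.0]
contact_force: [-0.2, -1.6, 1.8]
gripper_width: 25.1
grasp_force: 59.3
```

Request:
carry_out(
  rows=[
    [0, 0, 0, 0, 0, 0, -0.2],
    [0, 0, 0, 0, 0, 0, 0.0],
    [0, 0, 0, 0, 0, 0, 0.3],
    [0, 0, 0, 0, 0, 0, 0.3],
    [0, 0, -0.1, 0, 0, 0, 0.3],
    [0, 0, -0.3, 0, 0, 0, 0.3],
    [0, 0, -0.5, 0, 0, 0, 0.3],
    [0, 0.25, -0.7, 0, 0, 0, 0.3],
    [-0.05, 0.5, -0.7, 0, 0, 0, 0.3],
    [-0.135, 0.8, -0.7, 0, 0, 0, 0.3],
    [-0.135, 1, -0.7, 0, 0, 0, 0.3],
    [-0.135, 1, -0.7, 0, 0, 0, 0.3],
  ],
)

```text
clock: 33.38
position: [480.1, -284.2, 417.6]
ee_rot: [1.0, -0.002, -0.0, -0.0]
contact_force: [-0.2, -0.1, -0.3]
gripper_width: 55.5
grasp_force: 0.0
```

Request:
carry_out(
  rows=[
    [0, 0.143, 0, 0, 0, 0, 0.3],
    [0, 0.143, 0.2, 0, 0, 0, 0.3],
    [0, 0.143, 0.4, 0, 0, 0, 0.3],
    [0, 0.143, 0.4, 0, 0, 0, 0.3],
    [0, 0.143, 0.4, 0, 0, 0, 0.3],
  ],
)

```text
clock: 34.0
position: [481.4, -310.4, 339.8]
ee_rot: [1.0, 0.001, 0.001, 0.001]
contact_force: [0.5, 0.2, 0.4]
gripper_width: 55.5
grasp_force: 0.0
```

Request:
carry_out(
  rows=[
    [0, 0, 0.1, 0, 0, 0, 0.3],
    [0, 0, 0.25, 0, 0, 0, 0.3],
    [0, 0, 0.33, 0, 0, 0, 0.3],
    [0, 0, 0.37, 0, 0, 0, 0.3],
    [0, 0, 0.37, 0, 0, 0, 0.3],
    [0, 0, 0.37, 0, 0, 0, -0.1],
    [0, 0, 0.37, 0, 0, 0, -0.3],
    [0, 0, 0.37, 0, 0, 0, -1],
    [0, 0, 0.37, 0, 0, 0, -1],
    [0, 0, 0.37, 0, 0, 0, -1],
  ],
)

```text
clock: 35.25
position: [480.9, -310.8, 265.1]
ee_rot: [1.0, 0.0, 0.001, 0.0]
contact_force: [-0.8, 0.5, 5.7]
gripper_width: 26.3
grasp_force: 57.8
```

Request:
carry_out(
  rows=[
    [0, 0, -0.1, 0, 0, 0, -1],
    [0, 0, -0.3, 0, 0, 0, -1],
    [0, 0, -0.55, 0, 0, 0, -1],
    [0, 0, -0.8, 0, 0, 0, -1],
    [0, -0.1, -0.88, 0, 0, 0, -1],
    [0.1, -0.3, -0.88, 0, 0, 0, -1],
    [0.2, -0.55, -0.88, 0, 0, 0, -1],
    [0.22, -0.8, -0.88, 0, 0, 0, -1],
    [0.22, -1, -0.88, 0, 0, 0, -1],
    [0.22, -1, -0.88, 0, 0, 0, -1],
  ],
)

```text
clock: 36.5
position: [524.0, -107.8, 438.4]
ee_rot: [1.0, 0.002, -0.002, -0.001]
contact_force: [-1.0, -0.5, -0.4]
gripper_width: 26.2
grasp_force: 57.5
```

Request:
carry_out(
  rows=[
    [0, -0.25, 0, 0, 0, 0, -1],
    [0, -0.5, 0, 0, 0, 0, -1],
    [0, -0.69, 0, 0, 0, 0, -1],
    [0, -0.69, 0.15, 0, 0, 0, -1],
    [0, -0.69, 0.4, 0, 0, 0, -1],
    [0, -0.69, 0.65, 0, 0, 0, -1],
    [0, -0.69, 0.76, 0, 0, 0, -1],
    [0, -0.69, 0.79, 0, 0, 0, -1],
    [0, -0.69, 0.79, 0, 0, 0, -1],
    [0, -0.69, 0.81, 0, 0, 0, -1],
    [0, -0.69, 0.81, 0, 0, 0, -1],
  ],
)

```text
clock: 37.88
position: [524.9, 27.5, 279.1]
ee_rot: [1.0, 0.0, 0.001, -0.0]
contact_force: [0.8, 0.8, -0.6]
gripper_width: 26.4
grasp_force: 58.1
```

Request:
carry_out(
  rows=[
    [0, 0, 0, 0, 0, 0, -0.2],
    [0, 0, 0, 0, 0, 0, 0.0],
    [0, 0, 0, 0, 0, 0, 0.3],
    [0, 0, 0, 0, 0, 0, 0.3],
    [0, 0, -0.1, 0, 0, 0, 0.3],
    [0, 0, -0.3, 0, 0, 0, 0.3],
    [0, 0, -0.5, 0, 0, 0, 0.3],
    [-0.1, 0.2, -0.7, 0, 0, 0, 0.3],
    [-0.3, 0.45, -0.7, 0, 0, 0, 0.3],
    [-0.45, 0.7, -0.7, 0, 0, 0, 0.3],
    [-0.62, 0.9, -0.7, 0, 0, 0, 0.3],
    [-0.62, 1, -0.7, 0, 0, 0, 0.3],
  ],
)

```text
clock: 39.38
position: [398.0, -174.1, 418.5]
ee_rot: [1.0, -0.001, 0.0, -0.0]
contact_force: [0.6, -0.0, -0.1]
gripper_width: 55.6
grasp_force: 0.0
```

Request:
carry_out(
  rows=[
    [0, 0.2, 0, 0, 0, 0, 0.3],
    [0, 0.45, 0, 0, 0, 0, 0.3],
    [0, 0.692, 0, 0, 0, 0, 0.3],
    [0, 0.692, 0.2, 0, 0, 0, 0.3],
    [0, 0.692, 0.4, 0, 0, 0, 0.3],
    [0, 0.692, 0.4, 0, 0, 0, 0.3],
    [0, 0.692, 0.4, 0, 0, 0, 0.3],
  ],
)

```text
clock: 40.25
position: [401.2, -311.3, 339.6]
ee_rot: [1.0, 0.001, 0.001, 0.001]
contact_force: [0.1, 0.6, -0.3]
gripper_width: 55.7
grasp_force: 0.0
```

Request:
carry_out(
  rows=[
    [0, 0, 0.1, 0, 0, 0, 0.3],
    [0, 0, 0.25, 0, 0, 0, 0.3],
    [0, 0, 0.33, 0, 0, 0, 0.3],
    [0, 0, 0.367, 0, 0, 0, 0.3],
    [0, 0, 0.367, 0, 0, 0, 0.3],
    [0, 0, 0.367, 0, 0, 0, -0.1],
    [0, 0, 0.367, 0, 0, 0, -0.3],
    [0, 0, 0.367, 0, 0, 0, -1],
    [0, 0, 0.367, 0, 0, 0, -1],
    [0, 0, 0.367, 0, 0, 0, -1],
  ],
)

```text
clock: 41.5
position: [401.1, -311.2, 265.8]
ee_rot: [1.0, 0.0, 0.001, 0.001]
contact_force: [-0.3, 1.8, 5.9]
gripper_width: 28.6
grasp_force: 59.2
```

Request:
carry_out(
  rows=[
    [0, 0, -0.1, 0, 0, 0, -1],
    [0, 0, -0.3, 0, 0, 0, -1],
    [0, 0, -0.55, 0, 0, 0, -1],
    [0, 0, -0.8, 0, 0, 0, -1],
    [0, -0.1, -0.88, 0, 0, 0, -1],
    [0.1, -0.3, -0.88, 0, 0, 0, -1],
    [0.2, -0.55, -0.88, 0, 0, 0, -1],
    [0.335, -0.8, -0.88, 0, 0, 0, -1],
    [0.335, -1, -0.88, 0, 0, 0, -1],
    [0.335, -1, -0.88, 0, 0, 0, -1],
  ],
)

```text
clock: 42.75
position: [467.4, -109.0, 440.1]
ee_rot: [1.0, 0.002, -0.001, -0.0]
contact_force: [-0.6, -1.1, -1.4]
gripper_width: 28.4
grasp_force: 59.6
```

Request:
carry_out(
  rows=[
    [0, -0.25, 0, 0, 0, 0, -1],
    [0, -0.45, 0, 0, 0, 0, -1],
    [0, -0.45, 0, 0, 0, 0, -1],
    [0, -0.45, 0.15, 0, 0, 0, -1],
    [0, -0.45, 0.4, 0, 0, 0, -1],
    [0, -0.45, 0.65, 0, 0, 0, -1],
    [0, -0.45, 0.76, 0, 0, 0, -1],
    [0, -0.45, 0.79, 0, 0, 0, -1],
    [0, -0.45, 0.79, 0, 0, 0, -1],
    [0, -0.45, 0.81, 0, 0, 0, -1],
    [0, -0.45, 0.81, 0, 0, 0, -1],
  ],
)

```text
clock: 44.12
position: [468.1, -21.0, 279.9]
ee_rot: [1.0, 0.0, 0.002, -0.0]
contact_force: [0.7, 0.2, 0.2]
gripper_width: 28.6
grasp_force: 60.4
```

Request:
carry_out(
  rows=[
    [0, 0, 0, 0, 0, 0, -0.2],
    [0, 0, 0, 0, 0, 0, 0.0],
    [0, 0, 0, 0, 0, 0, 0.3],
    [0, 0, 0, 0, 0, 0, 0.3],
    [0, 0, -0.1, 0, 0, 0, 0.3],
    [0, 0, -0.3, 0, 0, 0, 0.3],
    [0, 0, -0.5, 0, 0, 0, 0.3],
    [-0.032, -0.198, -0.63, 0, 0, 0, 0.3],
    [-0.032, -0.198, -0.63, 0, 0, 0, 0.3],
    [-0.032, -0.198, -0.63, 0, 0, 0, 0.3],
    [-0.032, -0.198, -0.63, 0, 0, 0, 0.3],
  ],
)

```text
clock: 45.5
position: [460.9, 18.0, 403.6]
ee_rot: [1.0, -0.0, -0.001, 0.0]
contact_force: [-0.4, 0.3, 0.9]
gripper_width: 55.7
grasp_force: 0.0
```

```bash
python3 - <<'E'
from h import *
np.set_printoptions(precision=1,suppress=True)
print(arm.read_state()["position"])
c=arm.calibration("wrist");p,d=arm.get_image("wrist");cv2.imwrite("pics/w6.png",p[:,:,::-1])
W=cloud(c,d);v,u=np.mgrid[:400,:640]
for nm,x,y,H in(("spindle",524.5,27.4,148),("blank",467.5,-19.5,140),("bottle",507.5,-82,144)):
    m=(np.hypot(W[...,0]-x,W[...,1]-y)<25)&(W[...,2]>H-5)&(W[...,2]<H+6)
    h=cv2.convexHull(np.c_[u[m],v[m]].astype(np.float32));M=cv2.moments(h);ce=(M["m10"]/M["m00"],M["m01"]/M["m00"])
    print(nm,m.sum(),cast(c,ce,H)[0],np.median(W[m][:,2]))
E
```

```text
[460.9  18.  403.6]
spindle 1464 [525.5  27.6 148. ] 149.11730836049412
blank 1343 [469.7 -20.4 140. ] 141.07271199986377
bottle 1248 [509.4 -81.8 144. ] 145.10529603589458
```

View pics/w6.png

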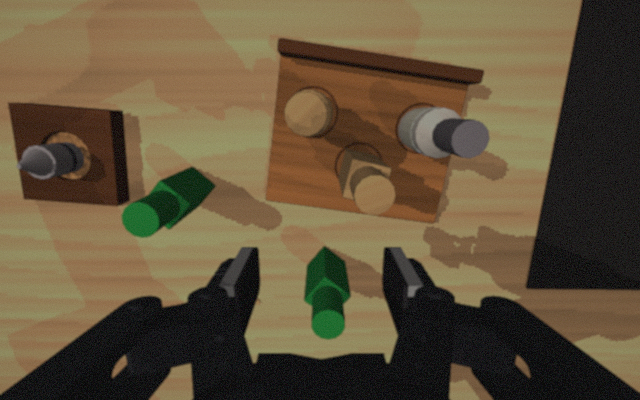

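All three are back upright within about 1 mm of their first measured spots, at (311,112), (375,193) and (466,138). The centre is still in the recess at (60,157).

```bash
python3 -c "
from bench import arm
print(arm.job_done())"
```

```text
the job is handed in; nothing more can be done
None
```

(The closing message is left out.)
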